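# Nest the rinse pans in the tilted splash basin

### The arm

A 6-joint arm with a two-finger parallel gripper is mounted at the origin on the work surface. World frame = base frame: x ahead of the robot, y to its left, z up, the work surface at z = 0. Lengths are in m, angles in degrees, forces in N, time in s.
With the tool pointing down it reaches from about 0.275 to 0.825 m from the base axis. Payload 4.9 kg.
Tool frame: the origin (TCP) lies midway between the tips of the shut fingers; the grasp point (between the pads) lies 19 mm behind it; z points along the fingers, y is the line along which they close (so a half turn about z gives the same grasp; the last joint's range is limited). The gripper opens to 85 mm and grips with 20 to 120 N. Pads are 22 mm wide; open, the fingers measure 114 mm over their backs; the gripper's body (76 mm by 85 mm) begins 54 mm behind the grasp point. The pads swing forward as they close: fully open they stand 13 mm farther back than shut.
Start: joints at [69.087, 18.69, -11.035, 60.275, 0, 82.311], TCP at [0.126, 0.535, 0.231] pointing down, gripper open.
Joint ranges: [-152.03, 152.03], [-55.5, 102.48], [-74.3, 77.21], [-110.64, 120.58], [-84.22, 78.4], [-180, 180]. Speed limits (degrees/s): [147.25, 147.25, 180, 180, 180, 180].

### API

Orientations are given as [roll, pitch, yaw] about the fixed x, y, z axes, in that order (R = Rz(yaw) Ry(pitch) Rx(roll)).
In Python, from cell import state, snapshot, sign_off, recognise, outline_of, landmark_of gives the robot as it stands.
- The arm moves only by the tool carry_out, never from a script. Its argument "series" is a list of rows, each a list of 2 entries, a list of its own where there are three numbers: the shift along the world's x, y, z as a fraction of full scale, then the turn, a rotation vector about the world's x, y, z as a fraction of full scale. A call has 1 to 5 rows; each row is the pose to reach, as a shift and turn from the pose commanded when the call began; what a row does not reach only later rows make up. Full scale, the value 1, is 0.25 m for a shift and 90 degrees for a turn. A row lasts 1/12 s, in which the tool goes at most 41.7 mm and 7.16 degrees, less where a joint would pass 70% of its speed; a pose out of reach is approached as far as the arm can. A call with a number of a shift or a turn outside -1 to 1 is refused whole. A call with a gripper value outside its range is refused whole. "hand" is the closure, from 0 (fully open) to 1 (shut), set as the call begins (left out, the last holds). The fingers move at their own pace and stop on an object; "force" is the grip in N (left out, the last holds). Time passes only in rows, so rows that repeat a pose let the fingers close. It gives the time, the measured TCP pose, the force, the opening and the grip force at its end, in the units of the state.
- state(): the state, without advancing time (a new reading comes with each control period).
- snapshot(name): name is "scene" or "top"; returns a dict with "image" (480x640x3 uint8, red, green, blue), "fx", "fy", "cx", "cy" (pixels), "view" (4x4, takes a point from world to camera coordinates). Camera axes: x right, y up, looking along -z (the intrinsics and any distortion apply to the point x, -y, -z); pixel columns grow to the right and rows downward; lengths in m; the calibration is good to about 2 mm. A picture is of the moment at which its call begins. There is no depth.
- sign_off(): hands the job in; it is judged then, once.
Trained networks look in the newest picture that a camera, given by its name, has taken for a name from the list of things; names that differ only in an ending like _2 or _b are one class to them, and where a whole thing is asked for, a point or a joint stands for the part that bears it (a point fixed in the world has none). Each returns a list of dicts, best first, with "score" (0 to 1); they miss things now and then, are a little off and sometimes report something else, mostly with a low value. They report only what shows in the picture. A call takes as long as a camera call.
- recognise(camera, query): "rect" ([left, top, right, bottom] as shares, 0 to 1, of the picture: columns of its width, rows of its height, round what is visible of it).
- outline_of(camera, query): "region" (480x640 bool, what is visible of it) and "rect" ([left, top, right, bottom] as shares, 0 to 1, of the picture: columns of its width, rows of its height, round what is visible of it).
- landmark_of(camera, query): "position" ([column, row] as shares, 0 to 1, of the picture: columns of its width, rows of its height: a listed point, or the origin of a listed thing).
The state is a dict: "t": time; "joint_pos": joint angles; "joint_velocities": joint speeds; "tau": joint torques, N m; "position": TCP position; "eef_rot": TCP orientation; "contact_force": force on the tool from outside, world axes, zero at the start; "ft_torque": the same for the moment, N m; "finger_gap": finger opening in m; "grip_force": force on a finger pad.
Only numpy, scipy, OpenCV 4.12 (cv2) and the standard library are available. Lean on these libraries where they do the work, as an engineer would, in place of code of your own. Each camera call takes 0.05 s, during which the arm holds its last target. There are 200 camera calls.

### The job

Clear the gem-cutting bench by nesting the rinse pans: first set the steel middle pan fully home in the tilted blue basin, its handle between the two brass pegs, then set the green small pan fully home inside the middle pan, its handle pointing out the same way, above the other one. Set the pans in place, do not drop them, let go of them, and do not shift or tip the stone tray, the brass-capped post or the copper lap.

Things in the scene. Friction and masses are not known exactly. Their poses are not given: they have to be found in the camera images.
- basin: blue round open basin on a fixed grey stand, its axis (z, out of the mouth) tilted 30 degrees from vertical towards its -x (low) side, which faces roughly the robot. Origin: centre of its underside, 78 mm above the table. Height 48, outer radius 66 at the foot, 76 at the rim, wall 4, inner floor at z = 6. The stand's plate covers 170 x 160 mm of table.
- peg_gap (a point): midway between the two brass pegs beyond the high side of the basin's rim, at (92, 0, 62) in the basin's frame, its axes as the basin's. The pegs, 10 diameter, parallel to the basin's z, stand at y = +16.5 and -16.5 (clear gap 23), rounded tops at z = 76 of the basin's frame
- middle_pan: steel round open pan, loose, upright on the table, 0.16 kg. Origin: centre of its underside, z up. Height 62, outer radius 56 at the foot, 61 at the rim, wall 4, inner floor at z = 5. Black bar handle, 14 wide (y), 12 high, runs out along +x from the rim to x = 153, its top flush with the rim. Home in the basin its origin is at z = 6 of the basin's frame, with about 6 mm of play sideways
- middle_pan_grip (a point): on the centre line of the middle pan's handle, at (118, 0, 56) in the pan's frame: a good place to pinch across the 14 mm width
- small_pan: green round open pan, narrower and taller, loose, upright on the table, 0.15 kg. Origin: centre of its underside, z up. Height 92, outer radius 46 at the foot, 50 at the rim, wall 4, floor 5. Black bar handle, 14 wide (y), 12 high, runs out along +x from the rim to x = 142, top flush with the rim. Home in the middle pan its origin is at z = 5 of that pan's frame
- small_pan_grip (a point): on the centre line of the small pan's handle, at (118, 0, 86) in the pan's frame: a good place to pinch across the 14 mm width
- stone_tray: bystander: white low tray with two compartments and cut stones, 100 x 70 x 18 mm; origin at the centre of its underside
- brass_post: bystander: upright aluminium post with brass cap, 58 diameter, 107 high; origin at the centre of its underside
- lap_disc: bystander: copper lap disc lying flat, 150 diameter, 10 thick; origin at the centre of its underside

How it is judged (in metres and radians):
On the way, in this order (a step that is already met when the one before it is completed fails the run):
1. the middle pan is home in the basin, its handle between the pegs (x of middle_pan in the frame of basin between -0.014 and 0.014 m and y of middle_pan in the frame of basin between -0.014 and 0.014 m and z of middle_pan in the frame of basin between 0.001 and 0.012 m and angle between the z axis of middle_pan and the z axis of basin, either way round below 0.09 rad and y of middle_pan_grip in the frame of basin between -0.025 and 0.025 m and x of middle_pan_grip in the frame of basin above 0.09 m), for 0.2 s.
2. the small pan is home in the middle pan, its handle above the other (x of small_pan in the frame of middle_pan between -0.014 and 0.014 m and y of small_pan in the frame of middle_pan between -0.014 and 0.014 m and z of small_pan in the frame of middle_pan between 0 and 0.011 m and angle between the z axis of small_pan and the z axis of middle_pan, either way round below 0.09 rad and y of small_pan_grip in the frame of basin between -0.045 and 0.045 m and x of small_pan_grip in the frame of basin above 0.08 m), for 0.2 s.
At the end, for the whole second after the job is handed in: Middle pan in basin and small pan in middle pan, each within 6 mm of the floor below, 14 mm of its axis, 5 degrees of its tilt; handles on the pegs' side, grip points within 25 mm (middle, between the pegs) and 45 mm (small) of the basin midline; both released and below 30 mm/s (all of step 1 and all of step 2 and linear speed of each of middle_pan, small_pan below 0.03 m/s and contact force between the fingers and middle_pan below 0.2 N and contact force between the fingers and small_pan below 0.2 N); the robot touches nothing.
It fails at once if the stone tray is shifted by more than 30 mm or tipped (distance of stone_tray from where it was at the start of the episode above 0.03 m or angle between stone_tray's own z axis and vertical above 0.3 rad).
It fails at once if the brass-capped post is shifted by more than 30 mm or tipped (distance of brass_post from where it was at the start of the episode above 0.03 m or angle between brass_post's own z axis and vertical above 0.3 rad).
It fails at once if the copper lap is shifted by more than 30 mm or tipped (distance of lap_disc from where it was at the start of the episode above 0.03 m or angle between lap_disc's own z axis and vertical above 0.3 rad).
It fails at once if the middle pan is dropped or thrown: faster than 0.7 m/s while the fingers do not hold it (linear speed of middle_pan above 0.7 m/s and contact force between the fingers and middle_pan below 0.1 N).
It fails at once if the small pan is dropped or thrown: faster than 0.7 m/s while the fingers do not hold it (linear speed of small_pan above 0.7 m/s and contact force between the fingers and small_pan below 0.1 N).
It also fails if it takes over 61 s, if anything falls off the work surface, if the arm or the gripper's body presses on something with over 40 N, if the wrist force passes 120 N, or if a joint passes its speed limit or range.

## Working session

There is one attempt and no reset: what is moved stays moved. The work goes in short steps, Python scripts to look and compute and a tool call to move; the robot and the scene stay as the last step left them, time stands still between calls to the robot, and variables do not carry over. Pictures are saved under pics/ and viewed, at most 10 in all, crops included, and the job is handed in when it is done.

Besides the shell and the picture viewer there is one more tool, called after "Request:" in YAML: its name, and indented under it one key for each argument. carry_out: Moves the arm, as the interface text tells. Shift numbers are shares of 0.25 m and turn numbers shares of 90 degrees, none past 1 either way. Its arguments: {"type":"object","properties":{"series":{"type":"array"},"hand":{"type":"number"},"force":{"type":"number"}},"required":["series"]}

```bash
ls; mkdir -p pics
python3 - <<'E'
from cell import *
import cv2,numpy as np
print(state())
for c in ("scene","top"):
    s=snapshot(c); cv2.imwrite(f"pics/{c}0.png",s["image"][:,:,::-1])
    print(c,s["fx"],s["fy"],s["cx"],s["cy"],[k for k in s if k!="image"],np.round(s["view"],4).tolist())
    for q in ["basin","peg_gap","middle_pan","middle_pan_grip","small_pan","small_pan_grip","stone_tray","brass_post","lap_disc"]:
        print(q,[(round(d["score"],2),np.round(np.array(d["position"])*[640,480],1).tolist()) for d in landmark_of(c,q)[:2]])
E
```

```text
pics
{'t': 0.0, 'joint_pos': array([ 6.90868814e+01,  1.87317796e+01, -1.10910003e+01,  6.02777112e+01,
        1.20779050e-04,  8.23109638e+01]), 'joint_velocities': array([-0.0386098 ,  0.00833434,  0.06053811,  0.02868835, -0.06406764,
       -0.01528418]), 'tau': array([-1.77135775e-03, -4.43401194e+01,  2.62438023e+01,  1.55097776e-02,
       -3.09541529e-04, -3.21874740e-07]), 'position': array([0.12559176, 0.53485853, 0.23051233]), 'eef_rot': array([-1.79900429e+02, -1.35650532e-02,  1.66775906e+02]), 'contact_force': array([-0.13923491, -0.18255062, -0.46805587]), 'ft_torque': array([ 0.01820716, -0.006947  ,  0.03192691]), 'grip_force': 0.0, 'finger_gap': 0.08532701268427666}
scene 598.2108576419184 598.2108576419184 314.97658203904246 233.23577302581054 ['fx', 'fy', 'cx', 'cy', 'view'] [[0.1806, 0.9834, 0.0161, -0.1278], [-0.6348, 0.1041, 0.7656, 0.2791], [0.7513, -0.1485, 0.6431, -1.6991], [0.0, 0.0, 0.0, 1.0]]
basin [(0.61, [323.4, 230.3])]
peg_gap [(0.55, [329.5, 209.2]), (0.32, [326.6, 231.7])]
middle_pan [(0.64, [155.7, 257.8])]
middle_pan_grip [(0.66, [150.2, 275.5])]
small_pan [(0.61, [302.8, 346.9]), (0.59, [426.3, 234.7])]
small_pan_grip [(0.86, [433.4, 239.1])]
stone_tray [(0.59, [298.2, 347.2])]
brass_post [(0.63, [174.8, 339.5])]
lap_disc [(0.78, [445.8, 307.3])]
top 498.3186118675603 498.3186118675603 322.8597428064344 239.3341444961843 ['fx', 'fy', 'cx', 'cy', 'view'] [[-0.0005, -0.9999, 0.0101, 0.0182], [0.9926, 0.0008, 0.1216, -0.6007], [-0.1216, 0.0101, 0.9925, -1.0914], [0.0, 0.0, 0.0, 1.0]]
basin [(0.65, [312.0, 263.5])]
peg_gap [(0.92, [307.9, 236.3])]
middle_pan [(0.85, [469.8, 293.1])]
middle_pan_grip [(0.6, [473.9, 240.2])]
small_pan [(0.94, [198.4, 282.0])]
small_pan_grip [(0.87, [204.7, 235.0])]
stone_tray [(0.72, [348.0, 171.2])]
brass_post [(0.9, [446.3, 190.9])]
lap_disc [(0.57, [222.4, 193.4])]
```

View pics/scene0.png

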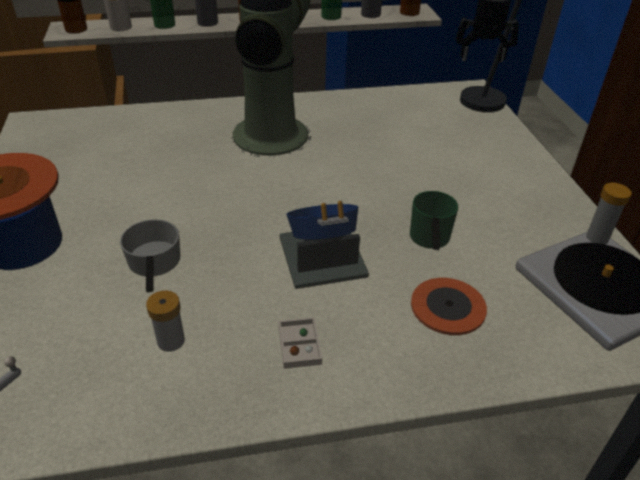

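View pics/top0.png

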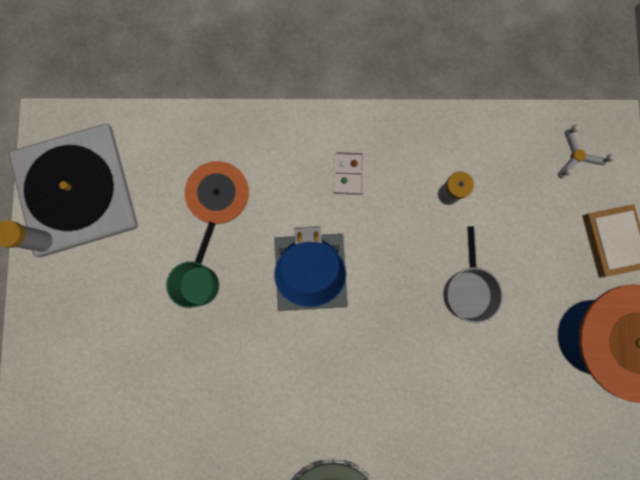

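The top view shows the basin at (310,270) with its pegs on the far side. The green pan is at (193,285) and the steel pan at (472,293), both with handles pointing away from the robot. Next I'll fit poses from the silhouettes and landmarks.

```bash
cat > h.py <<'E'
import numpy as np,cv2
from cell import *
from scipy.optimize import minimize,least_squares
from scipy.spatial.transform import Rotation as R
def proj(s,P):
    P=np.atleast_2d(P); c=P@s["view"][:3,:3].T+s["view"][:3,3]
    return np.c_[s["fx"]*c[:,0]/-c[:,2]+s["cx"], -s["fy"]*c[:,1]/-c[:,2]+s["cy"]]
a=np.linspace(0,2*np.pi,60,endpoint=False)
def ring(r,z): return np.c_[r*np.cos(a),r*np.sin(a),0*a+z]
def box(x0,x1,y0,y1,z0,z1): return np.array([[x,y,z] for x in(x0,x1) for y in(y0,y1) for z in(z0,z1)])/1e3
MOD={"middle_pan":[np.r_[ring(.056,0),ring(.061,.062)],box(55,153,-7,7,50,62)],
"small_pan":[np.r_[ring(.046,0),ring(.050,.092)],box(45,142,-7,7,80,92)],
"basin":[np.r_[ring(.066,0),ring(.076,.048)]]}
PT={"middle_pan":{"middle_pan":[0,0,0],"middle_pan_grip":[.118,0,.056]},"small_pan":{"small_pan":[0,0,0],"small_pan_grip":[.118,0,.086]},"basin":{"basin":[0,0,0],"peg_gap":[.092,0,.062]}}
def pose(n,p):
    r=R.from_euler("z",p[2])
    if n=="basin": return r*R.from_euler("y",-30,degrees=True),np.array([p[0],p[1],.078])
    return r,np.array([p[0],p[1],0.])
def sil(n,p,s):
    r,t=pose(n,p); m=np.zeros((480,640),np.uint8)
    for q in MOD[n]:
        h=cv2.convexHull((proj(s,r.apply(q)+t)*16).round().astype(np.int32)); cv2.fillPoly(m,[h],255,cv2.LINE_AA,4)
    return m/255.
def poke(n,p,k): 
    r,t=pose(n,p); return r.apply(PT[n][k])+t
E
cat > fit.py <<'E'
from h import *
S={c:snapshot(c) for c in("scene","top")}
for n,p0 in dict(middle_pan=(.55,-.3,0),small_pan=(.55,.25,0),basin=(.55,0,0)).items():
    obs=[]
    for c in S:
        for k in PT[n]:
            d=landmark_of(c,k)
            if d: obs.append((c,k,np.array(d[0]["position"])*[640,480]))
    f=lambda p:np.ravel([proj(S[c],poke(n,p,k))[0]-u for c,k,u in obs])
    l=least_squares(f,p0,loss="soft_l1",f_scale=3)
    M={}
    for c in S:
        o=outline_of(c,n)
        if o: M[c]=o[0]["region"].astype(float)
        if n=="basin" and o:
            im=S[c]["image"].astype(int); M[c]=M[c]*((im[:,:,2]-im[:,:,0])>35)
    if n=="basin":  # rows: pegs hide part; weight via top landmark too
        print("mask px",{c:M[c].sum() for c in M})
    def cost(p):
        e=0
        for c in M:
            m=sil(n,p,S[c]); e+=1-np.minimum(m,M[c]).sum()/np.maximum(m,M[c]).sum()
        return e
    r=minimize(cost,l.x,method="Nelder-Mead",options=dict(initial_simplex=l.x+np.array([[0,0,0],[.01,0,0],[0,.01,0],[0,0,.1]]),xatol=1e-4,fatol=1e-5))
    print(n,"lm",np.round(l.x,4),"res",np.round(f(l.x),1)); print("  sil",np.round(r.x,4),round(cost(l.x),3),round(r.fun,3),"res",np.round(f(r.x),1))
    for c in S:
        im=S[c]["image"]=S[c]["image"].copy()
        cn,_=cv2.findContours((sil(n,r.x,S[c])>.5).astype(np.uint8),0,1); cv2.drawContours(im,cn,-1,(255,255,0),1)
        for k in PT[n]: cv2.circle(im,tuple(int(v) for v in proj(S[c],poke(n,r.x,k))[0].round()),1,(255,0,0),-1)
o=[cv2.resize(S["top"]["image"][200:330,150:520],None,fx=2.1,fy=2.1),cv2.resize(S["scene"]["image"][170:310,100:470],None,fx=2.1,fy=2.1)]
cv2.imwrite("pics/fit.png",np.vstack(o)[:,:,::-1])
E
python3 fit.py
```

```text
middle_pan lm [ 0.4758 -0.3107 -0.0105] res [-1.9  0.8 -1.2 -0.5 -2.3  0.5 -1.3 -0.1]
  sil [ 0.4753 -0.3131  0.0202] 0.154 0.138 res [-3.   0.8 -0.5 -0.7 -1.3  0.7 -1.9  0.1]
small_pan lm [ 0.4999  0.3069 -0.3219] res [ 0.4 -0.1 -0.2  1.9  0.   1.3]
  sil [ 0.4968  0.3042 -0.3215] 0.223 0.161 res [-1.2 -0.9 -1.9  1.   1.1  2.6]
mask px {'scene': np.float64(96.0), 'top': np.float64(3612.0)}
basin lm [0.5467 0.047  0.2216] res [  -0.4    3.4 -104.1  -31.2   -0.9    0.5   -4.8   -2.1]
  sil [0.5384 0.0502 0.2273] 1.136 1.075 res [   0.3    0.7 -103.3  -34.    -2.3    4.3   -6.5    2.1]
```

View pics/fit.png

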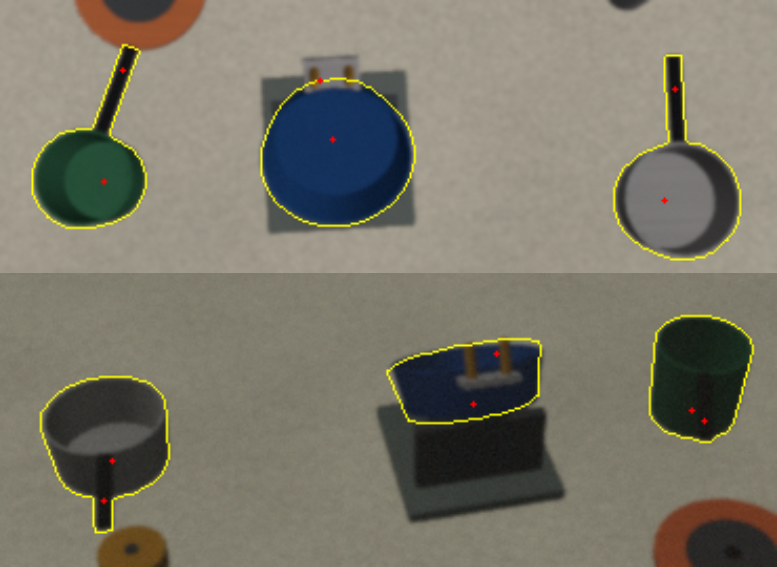

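Both pan fits follow their outlines. The basin's yaw was spoiled by a bad scene landmark at (433,240). I'll redo the basin using the brass pegs, seen in the crops at (314,75)/(349,75) from the top and (470,360)/(504,355) in the scene, plus a blue mask.

```bash
cat > basin.py <<'E'
from h import *
S={c:snapshot(c) for c in("scene","top")}
roi={"top":(228,325,265,350),"scene":(195,262,280,370)}
M={};G={}
for c,(r0,r1,c0,c1) in roi.items():
    im=S[c]["image"].astype(int); w=np.zeros((480,640),bool); w[r0:r1,c0:c1]=1
    M[c]=((im[:,:,2]-im[:,:,0]>14)&w); G[c]=((im[:,:,0]-im[:,:,2]>25)&w)
    n,lab,st,ce=cv2.connectedComponentsWithStats(G[c].astype(np.uint8)); print(c,M[c].sum(),[(st[i].tolist(),ce[i].round(1).tolist()) for i in range(1,n) if st[i][4]>8])
    M[c]=cv2.morphologyEx((M[c]|G[c]).astype(np.uint8),cv2.MORPH_OPEN,np.ones((3,3)))>0
pegs={s:np.r_[ring(.005,.055),ring(.005,.074),ring(.002,.076)]+[.092,s*.0165,0] for s in(1,-1)}
def peg(p,c):
    m=np.zeros((480,640),np.uint8); r,t=pose("basin",p)
    for q in pegs.values(): cv2.fillPoly(m,[cv2.convexHull((proj(S[c],r.apply(q)+t)*16).round().astype(np.int32))],255,cv2.LINE_AA,4)
    return m/255.
b=lambda m:cv2.GaussianBlur(m.astype(float),(0,0),1.5)
def cost(p):
    e=0
    for c in S:
        m=np.maximum(sil("basin",p,S[c]),peg(p,c)); e+=((b(m)-b(M[c]|G[c]))**2).sum()/M[c].sum()
        e+=((b(peg(p,c))-b(G[c]))**2).sum()/G[c].sum()
    return e
for y0 in(-.1,.05,.2):
    x0=np.array([.54,.045,y0]); r=minimize(cost,x0,method="Nelder-Mead",options=dict(initial_simplex=x0+np.array([[0,0,0],[.01,0,0],[0,.01,0],[0,0,.1]]),xatol=1e-4,fatol=1e-5)); print(np.round(r.x,4),r.fun)
o=[]
for c,(r0,r1,c0,c1) in roi.items():
    im=cv2.resize(S[c]["image"],None,fx=4,fy=4,interpolation=cv2.INTER_CUBIC)
    for m in(sil("basin",r.x,S[c]),peg(r.x,c)):
        cn,_=cv2.findContours((cv2.resize(m,None,fx=4,fy=4)>.5).astype(np.uint8),0,1); cv2.drawContours(im,cn,-1,(255,255,0),1)
    o.append(im[(r0-8)*4:(r1+2)*4,265*4:365*4])
cv2.imwrite("pics/basin.png",np.hstack([cv2.resize(x,(390,int(x.shape[0]*390/x.shape[1])))[:290] for x in o])[:,:,::-1])
E
python3 basin.py
```

```text
top 3847 [([314, 231, 5, 10, 46], [316.0, 235.7]), ([297, 232, 5, 10, 41], [299.3, 236.9])]
scene 1470 [([337, 200, 6, 18, 73], [339.8, 208.4]), ([321, 202, 6, 19, 78], [323.3, 210.8])]
[0.5413 0.0472 0.0674] 0.5306556067850804
[0.5413 0.0471 0.068 ] 0.5328474250531465
[0.5413 0.0472 0.0676] 0.5305829757976404
```

View pics/basin.png

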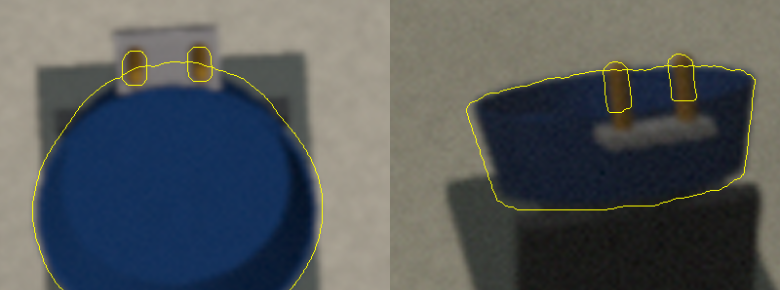

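The overlay fits: basin at (0.541, 0.047), yaw 3.9°. In the top view the pegs are at (316,236) and (299,237). I'm setting out for the steel pan's handle.

Request:
carry_out:
  series:
    - [[0.38, -0.677, 0], [0, 0, 0.032]]
    - [[0.38, -0.677, 0], [0, 0, 0.032]]
    - [[0.38, -0.677, 0], [0, 0, 0.032]]
    - [[0.38, -0.677, 0], [0, 0, 0.032]]
    - [[0.38, -0.677, 0], [0, 0, 0.032]]
  hand: 0.3
  force: 100

```text
t: 2.52
position: [0.2214, 0.3634, 0.2312]
eef_rot: [-179.9, 0.0, 169.6]
contact_force: [0.6, 0.1, 0.1]
finger_gap: 0.0593
grip_force: 0.0
```

Request:
carry_out:
  series:
    - [[0.38, -0.677, 0], [0, 0, 0.032]]
    - [[0.38, -0.677, 0], [0, 0, 0.032]]
    - [[0.38, -0.677, 0], [0, 0, 0.032]]
    - [[0.38, -0.677, 0], [0, 0, 0.032]]
    - [[0.38, -0.677, 0], [0, 0, 0.032]]

```text
t: 2.93
position: [0.3169, 0.1943, 0.2316]
eef_rot: [-180.0, 0.1, 172.4]
contact_force: [0.0, 0.8, -0.1]
finger_gap: 0.0596
grip_force: 0.0
```

Request:
carry_out:
  series:
    - [[0.38, -0.677, 0], [0, 0, 0.032]]
    - [[0.38, -0.677, 0], [0, 0, 0.032]]
    - [[0.38, -0.677, 0], [0, 0, 0.032]]
    - [[0.38, -0.677, 0], [0, 0, 0.032]]
    - [[0.38, -0.677, 0], [0, 0, 0.032]]

```text
t: 3.35
position: [0.4126, 0.0245, 0.2317]
eef_rot: [-180.0, 0.1, 175.3]
contact_force: [0.0, -0.3, -0.2]
finger_gap: 0.0596
grip_force: 0.0
```

Request:
carry_out:
  series:
    - [[0.38, -0.677, 0], [0, 0, 0.032]]
    - [[0.38, -0.677, 0], [0, 0, 0.032]]
    - [[0.38, -0.677, 0], [0, 0, 0.032]]
    - [[0.38, -0.677, 0], [0, 0, 0.032]]
    - [[0.38, -0.677, 0], [0, 0, 0.032]]

```text
t: 3.77
position: [0.5074, -0.1452, 0.2313]
eef_rot: [-179.9, 0.1, 178.2]
contact_force: [0.4, 0.3, 0.8]
finger_gap: 0.0599
grip_force: 0.0
```

Request:
carry_out:
  series:
    - [[0.37, -0.663, 0], [0, 0, 0.033]]
    - [[0.37, -0.663, 0], [0, 0, 0.033]]
    - [[0.37, -0.663, 0], [0, 0, 0.033]]
    - [[0.37, -0.663, 0], [0, 0, 0.033]]
    - [[0.37, -0.663, 0], [0, 0, 0.033]]

```text
t: 4.18
position: [0.5996, -0.3115, 0.2306]
eef_rot: [-179.9, 0.0, -178.9]
contact_force: [0.6, -0.0, 0.5]
finger_gap: 0.0597
grip_force: 0.0
```

Request:
carry_out:
  series:
    - [[0, 0, -0.1], [0, 0, 0]]
    - [[0, 0, -0.2], [0, 0, 0]]
    - [[0, 0, -0.3], [0, 0, 0]]
    - [[0, 0, -0.4], [0, 0, 0]]
    - [[0, 0, -0.4], [0, 0, 0]]

```text
t: 4.6
position: [0.5951, -0.3054, 0.1254]
eef_rot: [179.7, -0.4, -178.7]
contact_force: [-1.0, 0.9, 0.4]
finger_gap: 0.0599
grip_force: 0.0
```

Run:
```python
from h import *
s=state(); print(s["position"],s["eef_rot"])
o=[]
for c in("scene","top"):
    S=snapshot(c); p=np.array([.4753,-.3131,.0202]); im=S["image"].copy()
    k=poke("middle_pan",p,"middle_pan_grip"); g=s["position"]
    for P,col in((k,(255,0,0)),(g,(0,255,0))):
        u=proj(S,P)[0]; cv2.circle(im,tuple(int(v) for v in u.round()),2,col,-1)
    u=u.astype(int); w=im[max(0,u[1]-60):u[1]+70,max(0,u[0]-80):u[0]+80]
    o.append(cv2.resize(w,(390,316)))
cv2.imwrite("pics/a1.png",np.hstack(o)[:,:,::-1])
```

```text
[ 0.59512326 -0.30542388  0.12541155] [ 179.69352938   -0.44349593 -178.74576851]
```

View pics/a1.png

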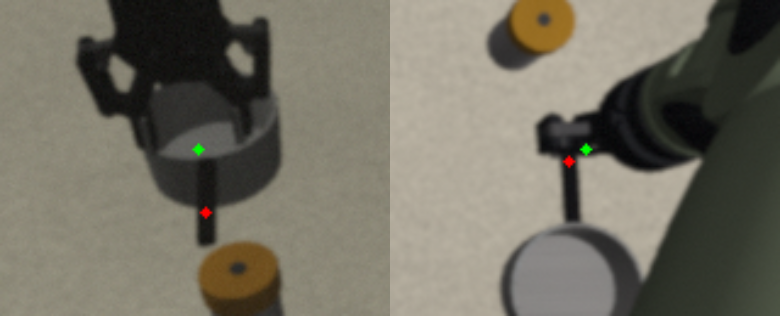

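The view shows the open fingers straddling the handle line, above the pan's black handle, with the post clear. The TCP reads a few mm off sideways, so I'll let it settle first.

Request:
carry_out:
  series:
    - [[0, 0, 0], [0, 0, 0]]
    - [[0, 0, 0], [0, 0, 0]]

```text
t: 4.87
position: [0.5996, -0.3081, 0.1336]
eef_rot: [-179.9, 0.2, -178.7]
contact_force: [-0.4, -0.5, 1.0]
finger_gap: 0.0599
grip_force: 0.0
```

Request:
carry_out:
  series:
    - [[0, 0, -0.1], [0, 0, 0]]
    - [[0, 0, -0.2], [0, 0, 0]]
    - [[0, 0, -0.28], [0, 0, 0]]
    - [[0, 0, -0.34], [0, 0, 0]]
    - [[0, 0, -0.36], [0, 0, 0]]

```text
t: 5.28
position: [0.5978, -0.3069, 0.0403]
eef_rot: [180.0, -0.1, -178.7]
contact_force: [-0.3, 0.4, -0.6]
finger_gap: 0.0597
grip_force: 0.0
```

Request:
carry_out:
  series:
    - [[0, 0, 0], [0, 0, 0]]
    - [[0, 0, 0], [0, 0, 0]]

```text
t: 5.45
position: [0.5992, -0.3079, 0.0428]
eef_rot: [-179.9, 0.1, -178.7]
contact_force: [-0.6, 0.1, -0.1]
finger_gap: 0.0599
grip_force: 0.0
```

Request:
carry_out:
  series:
    - [[0, 0, 0], [0, 0, 0]]
    - [[0, 0, 0], [0, 0, 0]]
    - [[0, 0, 0], [0, 0, 0]]
    - [[0, 0, 0], [0, 0, 0]]
    - [[0, 0, 0], [0, 0, 0]]
  hand: 1
  force: 100

```text
t: 5.87
position: [0.5989, -0.3079, 0.0423]
eef_rot: [-179.9, 0.1, -178.7]
contact_force: [-0.0, -1.4, 4.0]
finger_gap: 0.0119
grip_force: 97.6
```

Request:
carry_out:
  series:
    - [[0, 0, 0], [0, 0, 0]]
    - [[0, 0, 0], [0, 0, 0]]
    - [[0, 0, 0], [0, 0, 0]]
    - [[0, 0, 0], [0, 0, 0]]
    - [[0, 0, 0], [0, 0, 0]]

```text
t: 6.28
position: [0.5991, -0.3078, 0.0419]
eef_rot: [-179.9, 0.1, -178.7]
contact_force: [1.9, -1.5, 6.1]
finger_gap: 0.0119
grip_force: 98.0
```

Request:
carry_out:
  series:
    - [[0, 0, 0.02], [0, 0, 0]]
    - [[0, 0, 0.05], [0, 0, 0]]
    - [[0, 0, 0.1], [0, 0, 0]]
    - [[0, 0, 0.16], [0, 0, 0]]
    - [[0, 0, 0.2], [0, 0, 0]]

```text
t: 6.7
position: [0.5984, -0.3072, 0.0928]
eef_rot: [180.0, 0.0, -178.7]
contact_force: [0.5, 0.2, -1.8]
finger_gap: 0.0116
grip_force: 97.7
```

Request:
carry_out:
  series:
    - [[0, 0, 0], [0, 0, 0]]
    - [[0, 0, 0], [0, 0, 0]]

```text
t: 6.87
position: [0.5988, -0.3075, 0.0922]
eef_rot: [-180.0, 0.1, -178.7]
contact_force: [-0.3, 0.5, -0.7]
finger_gap: 0.0113
grip_force: 97.7
```

```bash
cat > held.py <<'E'
from h import *
import sys
# overlay/fit pan held: params droop (deg about pad axis y), pan pose relative to tool
def held(n,tcp,rot,ax,up,droop=0,dx=0,dz=0):
    """ax: x of grip in pan frame, up: TCP height in pan frame"""
    T=R.from_euler("xyz",rot,degrees=True); B=T*R.from_euler("x",180,degrees=True)*R.from_euler("z",180,degrees=True)
    # pan frame aligned with B when not drooped (B: x ahead, z up)
    gp=np.array(tcp)+B.apply([0,0,.019]); r=B*R.from_euler("y",-droop,degrees=True)
    g=np.array([ax+dx,0,up+.019+dz]); return r,gp-r.apply(g)
def fit(n,ax,up,cams,tag):
    s=state(); S={c:snapshot(c) for c in cams}; M={}
    for c in cams:
        o=outline_of(c,n); 
        if o: M[c]=o[0]["region"]; print(c,o[0]["score"],M[c].sum())
    def sl(p,S):
        r,t=held(n,s["position"],s["eef_rot"],ax,up,*p); m=np.zeros((480,640),np.uint8)
        for q in MOD[n][:1]:
            cv2.fillPoly(m,[cv2.convexHull((proj(S,r.apply(q)+t)*16).round().astype(np.int32))],255,cv2.LINE_AA,4)
        return m/255.
    def cost(p):
        e=0
        for c in M:
            m=sl(p,S[c]); e+=1-np.minimum(m,M[c]).sum()/np.maximum(m,M[c]).sum()
        return e+ (p[1]/.01)**2*.01+(p[2]/.01)**2*.01
    x0=np.zeros(3); r=minimize(cost,x0,method="Nelder-Mead",options=dict(initial_simplex=np.array([[0,0,0],[5,0,0],[0,.005,0],[0,0,.005]]),xatol=1e-4,fatol=1e-5))
    print(tag,"droop,dx,dz",r.x.round(4),cost(x0),r.fun)
    o=[]
    for c in cams:
        im=S[c]["image"].copy()
        for p,col in((x0,(255,255,0)),(r.x,(255,0,255))):
            cn,_=cv2.findContours((sl(p,S[c])>.5).astype(np.uint8),0,1); cv2.drawContours(im,cn,-1,col,1)
        u=proj(S[c],held(n,s["position"],s["eef_rot"],ax,up)[1])[0].astype(int); u=np.clip(u,[70,70],[570,410])
        o.append(cv2.resize(im[u[1]-70:u[1]+70,u[0]-70:u[0]+70],(395,395)))
    cv2.imwrite(f"pics/{tag}.png",np.hstack(o)[:,:,::-1])
E
python3 -c "
from held import *
fit('middle_pan',.1237,.0423,('scene','top'),'h1')"
```

```text
scene 0.95 835
top 0.57 2440
h1 droop,dx,dz [1.9302e+00 8.0000e-04 9.0000e-04] 1.0843201202445973 1.0686031613316895
```

View pics/h1.png

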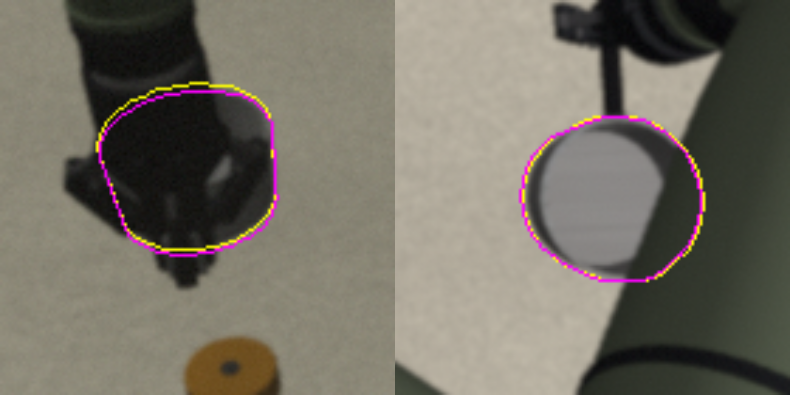

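The held pan matches the nominal overlay in both views, with no droop. Next I'll compute the placing waypoints.

```bash
cat > wp.py <<'E'
from h import *
BAS=[.5413,.0472,.067]
def rel(ax,up,z0,lift,yaw=BAS[2],off=0):
    r,t=pose("basin",[BAS[0],BAS[1],yaw]); t=np.array([BAS[0],BAS[1],.078])
    p=t+r.apply([ax,off,up+z0+lift]); return p,r
def turn(r):
    s=state(); B=R.from_euler("xyz",s["eef_rot"],degrees=True)*R.from_euler("x",180,degrees=True)*R.from_euler("z",180,degrees=True)
    return (r*B.inv()).as_rotvec(degrees=True)/90, s["position"]
def show(ax,up,z0,lifts):
    for l in lifts:
        p,r=rel(ax,up,z0,l); w,c=turn(r); print(l,"pos",p.round(4),"shift",((p-c)/.25).round(3),"turn",w.round(4))
    print("axis*10mm",(r.apply([0,0,.01])/.25).round(4))
E
python3 -c "
from wp import *
show(.1237,.0423,.006,[.12,.09,.05,0])"
```

```text
0.12 pos [0.5642 0.0487 0.2856] shift [-0.134  1.422  0.781] turn [ 0.0142 -0.334   0.0278]
0.09 pos [0.5792 0.0497 0.2596] shift [-0.074  1.426  0.677] turn [ 0.0142 -0.334   0.0278]
0.05 pos [0.5991 0.0511 0.225 ] shift [0.006 1.432 0.539] turn [ 0.0142 -0.334   0.0278]
0 pos [0.6241 0.0528 0.1817] shift [0.106 1.438 0.366] turn [ 0.0142 -0.334   0.0278]
axis*10mm [-0.02   -0.0013  0.0346]
```

Request:
carry_out:
  series:
    - [[0, 0, 0.06], [0, 0, 0]]
    - [[0, 0, 0.16], [0, 0, 0]]
    - [[0, 0, 0.26], [0, 0, 0]]
    - [[0, 0, 0.35], [0, 0, 0]]
    - [[0, 0, 0.4], [0, 0, 0]]

```text
t: 7.48
position: [0.599, -0.3077, 0.1936]
eef_rot: [-179.9, 0.1, -178.7]
contact_force: [0.5, 0.3, -2.4]
finger_gap: 0.0118
grip_force: 97.8
```

Request:
carry_out:
  series:
    - [[0, 0.03, 0.1], [0.001, -0.03, 0.002]]
    - [[0, 0.08, 0.2], [0.003, -0.07, 0.006]]
    - [[-0.03, 0.15, 0.3], [0.005, -0.11, 0.009]]
    - [[-0.05, 0.23, 0.36], [0.006, -0.15, 0.012]]
    - [[-0.07, 0.32, 0.38], [0.008, -0.18, 0.015]]

```text
t: 7.9
position: [0.5811, -0.2277, 0.289]
eef_rot: [180.0, 16.5, -177.4]
contact_force: [1.0, -0.4, -1.7]
finger_gap: 0.0115
grip_force: 97.8
```

Request:
carry_out:
  series:
    - [[-0.01, 0.1, 0], [0.001, -0.03, 0.003]]
    - [[-0.03, 0.2, 0], [0.002, -0.06, 0.005]]
    - [[-0.04, 0.31, 0], [0.004, -0.09, 0.008]]
    - [[-0.05, 0.41, 0], [0.005, -0.12, 0.01]]
    - [[-0.06, 0.5, 0], [0.006, -0.154, 0.013]]

```text
t: 8.32
position: [0.5648, -0.1007, 0.2856]
eef_rot: [-180.0, 30.1, -176.1]
contact_force: [0.8, -0.6, -1.3]
finger_gap: 0.0116
grip_force: 97.8
```

Request:
carry_out:
  series:
    - [[0, 0.1, 0], [0, 0, 0]]
    - [[0, 0.23, 0], [0, 0, 0]]
    - [[0, 0.37, 0], [0, 0, 0]]
    - [[0, 0.5, 0], [0, 0, 0]]
    - [[0, 0.59, 0], [0, 0, 0]]

```text
t: 8.73
position: [0.5644, 0.0477, 0.2854]
eef_rot: [-180.0, 30.0, -176.1]
contact_force: [0.8, -0.1, -2.0]
finger_gap: 0.0121
grip_force: 97.8
```

Request:
carry_out:
  series:
    - [[0, 0, 0], [0, 0, 0]]
    - [[0, 0, 0], [0, 0, 0]]
    - [[0, 0, 0], [0, 0, 0]]

```text
t: 8.98
position: [0.5654, 0.0449, 0.2856]
eef_rot: [-179.9, 30.0, -176.1]
contact_force: [0.7, 0.4, -1.8]
finger_gap: 0.012
grip_force: 97.9
```

```bash
python3 -c "
from held import *
from wp import *
show(.1237,.0423,.006,[.12,.05,0])
fit('middle_pan',.1237,.0423,('scene','top'),'h2')"
```

```text
0.12 pos [0.5642 0.0487 0.2856] shift [-0.005  0.015 -0.   ] turn [0.0011 0.0001 0.0001]
0.05 pos [0.5991 0.0511 0.225 ] shift [ 0.135  0.025 -0.243] turn [0.0011 0.0001 0.0001]
0 pos [0.6241 0.0528 0.1817] shift [ 0.235  0.031 -0.416] turn [0.0011 0.0001 0.0001]
axis*10mm [-0.02   -0.0013  0.0346]
scene 0.73 1696
top 0.92 447
h2 droop,dx,dz [ 1.8843  0.0031 -0.0024] 1.126106955433559 1.0937314940678744
```

View pics/h2.png

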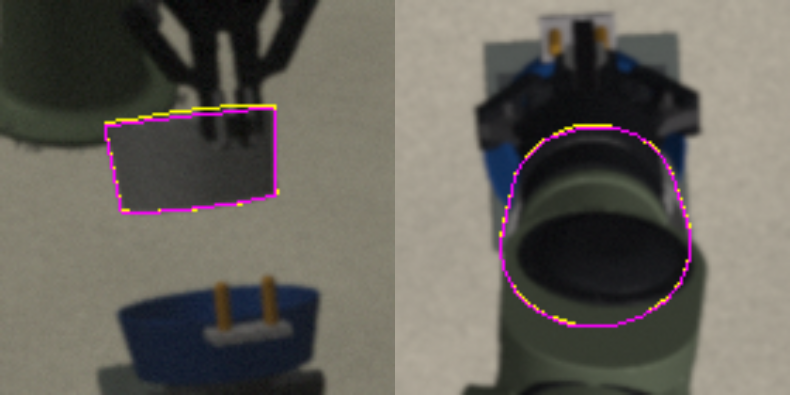

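The tilted pan matches the model in the scene view, above the basin with pegs at (222,285) and (268,280) in the crop. I'll lower along the axis and check the handle against the pegs.

Request:
carry_out:
  series:
    - [[0.025, 0.016, -0.05], [0, 0, 0]]
    - [[0.06, 0.02, -0.11], [0, 0, 0]]
    - [[0.1, 0.024, -0.18], [0, 0, 0]]
    - [[0.13, 0.026, -0.23], [0, 0, 0]]
    - [[0.145, 0.026, -0.26], [0, 0, 0]]

```text
t: 9.6
position: [0.6021, 0.0508, 0.2195]
eef_rot: [-179.9, 30.0, -176.2]
contact_force: [-1.0, -0.3, -2.1]
finger_gap: 0.0117
grip_force: 97.9
```

Request:
carry_out:
  series:
    - [[0, 0, 0], [0, 0, 0]]
    - [[0, 0, 0], [0, 0, 0]]
    - [[0, 0, 0], [0, 0, 0]]

```text
t: 9.85
position: [0.6023, 0.0513, 0.2221]
eef_rot: [-179.9, 30.1, -176.1]
contact_force: [0.0, 0.1, -1.9]
finger_gap: 0.0118
grip_force: 97.9
```

```bash
python3 -c "
from held import *
from wp import *
show(.1237,.0423,.006,[.045,.02,0])
o=[]
for c,(u,v) in dict(scene=(325,205),top=(308,240)).items():
    S=snapshot(c); im=cv2.resize(S['image'],None,fx=5,fy=5,interpolation=cv2.INTER_CUBIC)
    r,t=pose('basin',BAS)
    for P in ([.092,.0165,.076],[.092,-.0165,.076],[.153,0,.107],[.153,0,.062]):
        w=proj(S,r.apply(P)+t)[0]*5+2; cv2.circle(im,tuple(int(x) for x in w),3,(255,0,0),-1)
    o.append(im[(v-45)*5:(v+45)*5,(u-39)*5:(u+39)*5])
cv2.imwrite('pics/p1.png',np.hstack(o)[:,:,::-1])"
```

```text
0.045 pos [0.6016 0.0512 0.2207] shift [-0.003 -0.    -0.006] turn [0.0009 0.0015 0.0004]
0.02 pos [0.6141 0.0521 0.199 ] shift [ 0.047  0.003 -0.092] turn [0.0009 0.0015 0.0004]
0 pos [0.6241 0.0528 0.1817] shift [ 0.087  0.006 -0.162] turn [0.0009 0.0015 0.0004]
axis*10mm [-0.02   -0.0013  0.0346]
```

View pics/p1.png

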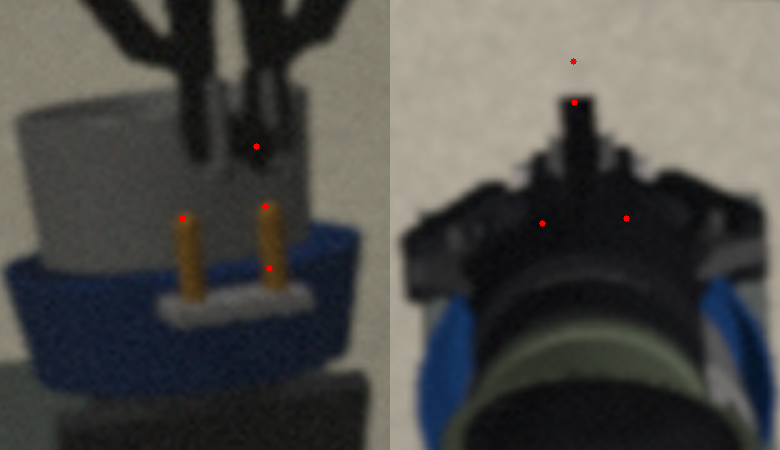

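Everything lines up: the handle end is at (255,145) against a predicted (256,147), and the peg tops match. Lowering home gently.

Request:
carry_out:
  series:
    - [[0.015, 0.001, -0.03], [0, 0, 0]]
    - [[0.03, 0.002, -0.06], [0, 0, 0]]
    - [[0.045, 0.003, -0.09], [0, 0, 0]]
    - [[0.06, 0.004, -0.115], [0, 0, 0]]
    - [[0.07, 0.005, -0.134], [0, 0, 0]]

```text
t: 10.37
position: [0.6195, 0.053, 0.1863]
eef_rot: [-179.9, 30.0, -176.1]
contact_force: [0.9, 0.0, -2.2]
finger_gap: 0.0118
grip_force: 97.9
```

Request:
carry_out:
  series:
    - [[0.002, 0, -0.003], [0, 0, 0]]
    - [[0.004, 0, -0.007], [0, 0, 0]]
    - [[0.004, 0, -0.007], [0, 0, 0]]

```text
t: 10.62
position: [0.6206, 0.053, 0.1857]
eef_rot: [-179.9, 30.1, -176.1]
contact_force: [-0.5, 0.3, -1.3]
finger_gap: 0.0118
grip_force: 97.9
```

Request:
carry_out:
  series:
    - [[0.002, 0, -0.003], [0, 0, 0]]
    - [[0.004, 0, -0.007], [0, 0, 0]]
    - [[0.006, 0, -0.01], [0, 0, 0]]
    - [[0.006, 0, -0.01], [0, 0, 0]]

```text
t: 10.95
position: [0.6222, 0.0529, 0.1837]
eef_rot: [-179.9, 30.1, -176.1]
contact_force: [0.2, 0.2, -1.2]
finger_gap: 0.0118
grip_force: 97.9
```

Request:
carry_out:
  series:
    - [[0.002, 0, -0.003], [0, 0, 0]]
    - [[0.004, 0, -0.007], [0, 0, 0]]
    - [[0.005, 0, -0.009], [0, 0, 0]]
    - [[0.005, 0, -0.009], [0, 0, 0]]

```text
t: 11.28
position: [0.6241, 0.0531, 0.1824]
eef_rot: [-179.9, 30.2, -176.1]
contact_force: [-3.2, -0.1, 5.4]
finger_gap: 0.0115
grip_force: 99.0
```

Request:
carry_out:
  series:
    - [[0.001, 0, -0.002], [0, 0, 0]]
    - [[0.002, 0, -0.003], [0, 0, 0]]
    - [[0.002, 0, -0.003], [0, 0, 0]]

```text
t: 11.53
position: [0.6248, 0.0531, 0.1821]
eef_rot: [-179.9, 30.2, -176.1]
contact_force: [-3.6, 0.8, 7.2]
finger_gap: 0.0116
grip_force: 99.3
```

Contact at the expected depth, about 8 N along the axis. Releasing and backing out along the axis.

Request:
carry_out:
  series:
    - [[0, 0, 0], [0, 0, 0]]
    - [[0, 0, 0], [0, 0, 0]]
    - [[0, 0, 0], [0, 0, 0]]
    - [[0, 0, 0], [0, 0, 0]]
  hand: 0.6

```text
t: 11.87
position: [0.6238, 0.0529, 0.1804]
eef_rot: [-179.9, 30.1, -176.1]
contact_force: [0.4, -0.3, 0.3]
finger_gap: 0.034
grip_force: 0.0
```

Request:
carry_out:
  series:
    - [[-0.03, -0.002, 0.052], [0, 0, 0]]
    - [[-0.08, -0.005, 0.138], [0, 0, 0]]
    - [[-0.16, -0.01, 0.277], [0, 0, 0]]
    - [[-0.24, -0.016, 0.415], [0, 0, 0]]
    - [[-0.28, -0.018, 0.484], [0, 0, 0]]

```text
t: 12.28
position: [0.5534, 0.0484, 0.3054]
eef_rot: [-179.9, 30.3, -176.1]
contact_force: [0.9, -0.7, 0.3]
finger_gap: 0.0341
grip_force: 0.0
```

```bash
python3 -c "
from wp import *
w,c=turn(R.from_euler('z',-.3215)); p=np.array([.6125,.2656,.2])
print(c,((p-c)/.25).round(3),w.round(4))"
```

```text
[0.55342693 0.04839629 0.30539952] [ 0.236  0.869 -0.422] [ 0.0442  0.3358 -0.2418]
```

Request:
carry_out:
  series:
    - [[0.02, 0.08, 0], [0.004, 0.034, -0.024]]
    - [[0.05, 0.17, -0.02], [0.009, 0.067, -0.048]]
    - [[0.07, 0.26, -0.04], [0.013, 0.1, -0.072]]
    - [[0.1, 0.35, -0.06], [0.018, 0.134, -0.097]]
    - [[0.12, 0.44, -0.08], [0.022, 0.168, -0.121]]

```text
t: 12.7
position: [0.5843, 0.1596, 0.2817]
eef_rot: [178.5, 14.9, 172.2]
contact_force: [0.6, -0.9, 0.7]
finger_gap: 0.0341
grip_force: 0.0
```

Request:
carry_out:
  series:
    - [[0.02, 0.09, -0.07], [0.004, 0.034, -0.024]]
    - [[0.05, 0.18, -0.14], [0.009, 0.067, -0.048]]
    - [[0.07, 0.27, -0.21], [0.013, 0.1, -0.072]]
    - [[0.1, 0.36, -0.28], [0.018, 0.134, -0.097]]
    - [[0.116, 0.43, -0.34], [0.022, 0.168, -0.121]]
  hand: 0.3

```text
t: 13.12
position: [0.613, 0.2677, 0.1948]
eef_rot: [-180.0, -0.4, 161.5]
contact_force: [1.0, -0.2, 0.7]
finger_gap: 0.06
grip_force: 0.0
```

Request:
carry_out:
  series:
    - [[0, 0, 0], [0, 0, 0]]
    - [[0, 0, 0], [0, 0, 0]]
    - [[0, 0, 0], [0, 0, 0]]

```text
t: 13.37
position: [0.6128, 0.2656, 0.1963]
eef_rot: [-180.0, -0.2, 161.6]
contact_force: [0.3, -0.2, 0.4]
finger_gap: 0.0596
grip_force: 0.0
```

```bash
cat > chk.py <<'E'
from wp import *
w,c=turn(R.from_euler('z',-.3215)); p=np.array([.6125,.2656,.071])
print(c,((p-c)/.25).round(3),w.round(4))
r,t=pose('basin',BAS); o=[]
sm=[.4968,.3042,-.3215]
for c,(u,v) in dict(scene=(360,210),top=(260,255)).items():
    S=snapshot(c); im=S['image'].copy()
    for q in MOD['middle_pan']:
        h=cv2.convexHull(proj(S,r.apply(q+[0,0,.006])+t).round().astype(np.int32)); cv2.polylines(im,[h],True,(255,255,0))
    cn,_=cv2.findContours((sil('small_pan',sm,S)>.5).astype(np.uint8),0,1); cv2.drawContours(im,cn,-1,(255,0,255),1)
    for k in PT['middle_pan']:
        d=landmark_of(c,k); print(c,k,[(round(x['score'],2),(np.array(x['position'])*[640,480]).round(1)) for x in d[:1]],proj(S,r.apply(np.array(PT['middle_pan'][k])+[0,0,.006])+t).round(1))
    o.append(cv2.resize(im[v-70:v+70,u-110:u+110],None,fx=3,fy=3)[:, :660])
cv2.imwrite('pics/c1.png',cv2.resize(np.vstack(o),(471,600))[:,:,::-1])
E
python3 chk.py
```

```text
[0.61279098 0.26562016 0.19631438] [-0.001 -0.    -0.501] [-0.0005 -0.0023  0.0001]
scene middle_pan [] [[323.1 230.4]]
scene middle_pan_grip [(0.74, array([333.3, 210.9]))] [[334.7 211. ]]
top middle_pan [(0.72, array([313.7, 264.2]))] [[309.8 265.4]]
top middle_pan_grip [(0.94, array([307.8, 224.7]))] [[306.5 223.9]]
```

View pics/c1.png

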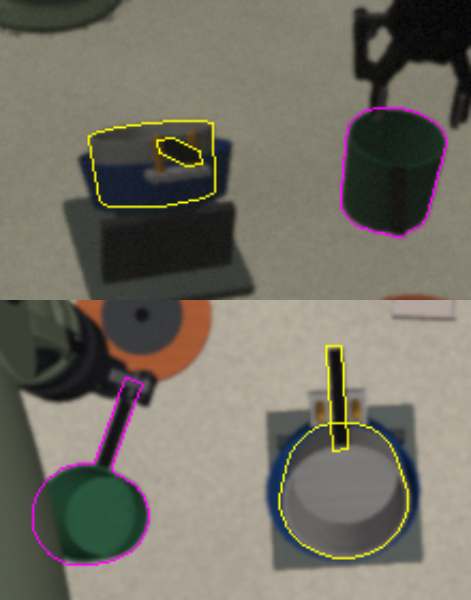

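The steel pan sits home with its handle between the pegs, and both overlays match. The gripper is over the green pan's handle. Descending and gripping.

Request:
carry_out:
  series:
    - [[0, 0, -0.1], [0, 0.001, 0]]
    - [[0, 0, -0.22], [0, 0.002, 0]]
    - [[0, 0, -0.34], [0, 0.002, 0]]
    - [[0, 0, -0.44], [0, 0.002, 0]]
    - [[0, 0, -0.5], [0, 0.002, 0]]

```text
t: 14.08
position: [0.6112, 0.2652, 0.0692]
eef_rot: [-179.9, -0.5, 161.5]
contact_force: [-0.1, 0.4, -0.2]
finger_gap: 0.0597
grip_force: 0.0
```

Request:
carry_out:
  series:
    - [[0, 0, 0], [0, 0, 0]]
    - [[0, 0, 0], [0, 0, 0]]
    - [[0, 0, 0], [0, 0, 0]]

```text
t: 14.33
position: [0.6139, 0.2661, 0.0733]
eef_rot: [180.0, -0.3, 161.5]
contact_force: [0.2, 0.6, 0.8]
finger_gap: 0.0603
grip_force: 0.0
```

Request:
carry_out:
  series:
    - [[0, 0, 0], [0, 0, 0]]
    - [[0, 0, 0], [0, 0, 0]]
    - [[0, 0, 0], [0, 0, 0]]
    - [[0, 0, 0], [0, 0, 0]]
    - [[0, 0, 0], [0, 0, 0]]
  hand: 1
  force: 100

```text
t: 14.75
position: [0.6136, 0.266, 0.0725]
eef_rot: [-180.0, -0.3, 161.5]
contact_force: [1.2, -0.5, 3.2]
finger_gap: 0.0116
grip_force: 97.6
```

Request:
carry_out:
  series:
    - [[0, 0, 0], [0, 0, 0]]
    - [[0, 0, 0], [0, 0, 0]]
    - [[0, 0, 0], [0, 0, 0]]

```text
t: 15.0
position: [0.6138, 0.266, 0.0723]
eef_rot: [-180.0, -0.3, 161.5]
contact_force: [2.2, -1.1, 4.7]
finger_gap: 0.0116
grip_force: 97.9
```

Request:
carry_out:
  series:
    - [[0, 0, 0.02], [0, 0, 0]]
    - [[0, 0, 0.05], [0, 0, 0]]
    - [[0, 0, 0.1], [0, 0, 0]]
    - [[0, 0, 0.16], [0, 0, 0]]
    - [[0, 0, 0.2], [0, 0, 0]]

```text
t: 15.42
position: [0.6129, 0.2661, 0.1232]
eef_rot: [-180.0, -0.4, 161.6]
contact_force: [-0.0, -0.1, -1.6]
finger_gap: 0.0118
grip_force: 97.7
```

Request:
carry_out:
  series:
    - [[0, 0, 0], [0, 0, 0]]
    - [[0, 0, 0], [0, 0, 0]]

```text
t: 15.58
position: [0.6133, 0.2662, 0.1224]
eef_rot: [180.0, -0.3, 161.6]
contact_force: [-0.0, 0.5, -2.0]
finger_gap: 0.0115
grip_force: 97.7
```

```bash
python3 -c "
from held import *
from wp import *
fit('small_pan',.1231,.0725,('scene','top'),'h3')
show(.1231,.0725,.011,[.12,.1,.05,0])"
```

```text
scene 0.77 696
top 0.56 1315
h3 droop,dx,dz [-0.3977 -0.002   0.0061] 1.3233809679378195 1.2945950490249838
0.12 pos [0.5461 0.0475 0.3158] shift [-0.264 -0.873  0.781] turn [-0.0421 -0.3382  0.2421]
0.1 pos [0.5561 0.0482 0.2985] shift [-0.224 -0.87   0.712] turn [-0.0421 -0.3382  0.2421]
0.05 pos [0.5811 0.0499 0.2552] shift [-0.124 -0.863  0.538] turn [-0.0421 -0.3382  0.2421]
0 pos [0.606  0.0515 0.2119] shift [-0.024 -0.857  0.365] turn [-0.0421 -0.3382  0.2421]
axis*10mm [-0.02   -0.0013  0.0346]
```

View pics/h3.png

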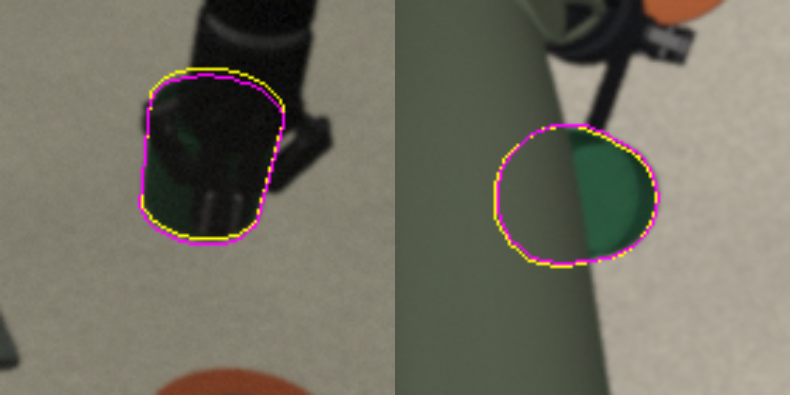

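The held pan matches the nominal model. Carrying it over the basin.

Request:
carry_out:
  series:
    - [[0, 0, 0.08], [0, 0, 0]]
    - [[0, 0, 0.2], [0, 0, 0]]
    - [[0, 0, 0.34], [0, 0, 0]]
    - [[0, 0, 0.46], [0, 0, 0]]
    - [[0, 0, 0.54], [0, 0, 0]]

```text
t: 16.2
position: [0.6134, 0.2662, 0.2594]
eef_rot: [180.0, -0.3, 161.6]
contact_force: [1.8, 1.0, -1.6]
finger_gap: 0.0121
grip_force: 98.0
```

Request:
carry_out:
  series:
    - [[-0.02, -0.05, 0.08], [-0.004, -0.034, 0.024]]
    - [[-0.05, -0.12, 0.15], [-0.008, -0.068, 0.048]]
    - [[-0.08, -0.2, 0.2], [-0.013, -0.101, 0.073]]
    - [[-0.11, -0.28, 0.23], [-0.017, -0.135, 0.097]]
    - [[-0.13, -0.36, 0.24], [-0.021, -0.169, 0.121]]

```text
t: 16.62
position: [0.5799, 0.1755, 0.3177]
eef_rot: [178.4, 15.0, 172.4]
contact_force: [0.3, -1.1, -2.7]
finger_gap: 0.0117
grip_force: 97.9
```

Request:
carry_out:
  series:
    - [[-0.03, -0.09, 0], [-0.004, -0.034, 0.024]]
    - [[-0.06, -0.2, 0], [-0.008, -0.068, 0.048]]
    - [[-0.09, -0.31, 0], [-0.013, -0.101, 0.073]]
    - [[-0.12, -0.43, 0], [-0.017, -0.135, 0.097]]
    - [[-0.134, -0.513, 0], [-0.021, -0.169, 0.121]]

```text
t: 17.03
position: [0.5449, 0.0464, 0.3156]
eef_rot: [-180.0, 30.1, -176.0]
contact_force: [0.9, 0.2, -2.8]
finger_gap: 0.0122
grip_force: 97.9
```

Request:
carry_out:
  series:
    - [[0, 0, 0], [0, 0, 0]]
    - [[0, 0, 0], [0, 0, 0]]
    - [[0, 0, 0], [0, 0, 0]]

```text
t: 17.28
position: [0.5469, 0.0478, 0.3166]
eef_rot: [179.9, 30.0, -176.2]
contact_force: [0.5, 0.3, -1.8]
finger_gap: 0.0115
grip_force: 98.1
```

```bash
python3 -c "
from held import *
from wp import *
show(.1231,.0725,.011,[.12,.05,0])
fit('small_pan',.1231,.0725,('scene','top'),'h4')"
```

```text
0.12 pos [0.5461 0.0475 0.3158] shift [-0.003 -0.001 -0.003] turn [-0.0012  0.0004 -0.    ]
0.05 pos [0.5811 0.0499 0.2552] shift [ 0.137  0.008 -0.246] turn [-0.0012  0.0004 -0.    ]
0 pos [0.606  0.0515 0.2119] shift [ 0.237  0.015 -0.419] turn [-0.0012  0.0004 -0.    ]
axis*10mm [-0.02   -0.0013  0.0346]
scene 0.89 2106
top 0.48 182
h4 droop,dx,dz [0.4967 0.001  0.0013] 1.1230261389387044 1.1061468092675755
```

Request:
carry_out:
  series:
    - [[0.02, 0.001, -0.04], [0, 0, 0]]
    - [[0.05, 0.003, -0.09], [0, 0, 0]]
    - [[0.08, 0.005, -0.145], [0, 0, 0]]
    - [[0.105, 0.006, -0.19], [0, 0, 0]]
    - [[0.117, 0.007, -0.211], [0, 0, 0]]

```text
t: 17.9
position: [0.5762, 0.0503, 0.2619]
eef_rot: [179.9, 29.9, -176.1]
contact_force: [-0.9, 0.5, -2.5]
finger_gap: 0.0117
grip_force: 98.0
```

Request:
carry_out:
  series:
    - [[0.016, 0.001, -0.028], [0, 0, 0]]
    - [[0.032, 0.002, -0.055], [0, 0, 0]]
    - [[0.048, 0.003, -0.083], [0, 0, 0]]
    - [[0.064, 0.004, -0.11], [0, 0, 0]]
    - [[0.074, 0.005, -0.128], [0, 0, 0]]

```text
t: 18.32
position: [0.5949, 0.0507, 0.231]
eef_rot: [179.9, 30.0, -176.2]
contact_force: [-0.7, 0.8, -1.7]
finger_gap: 0.0119
grip_force: 98.1
```

Request:
carry_out:
  series:
    - [[0.008, 0, -0.014], [0, 0, 0]]
    - [[0.016, 0.001, -0.028], [0, 0, 0]]
    - [[0.022, 0.001, -0.038], [0, 0, 0]]
    - [[0.026, 0.002, -0.045], [0, 0, 0]]
    - [[0.026, 0.002, -0.045], [0, 0, 0]]

```text
t: 18.73
position: [0.6011, 0.0512, 0.2202]
eef_rot: [179.9, 30.1, -176.2]
contact_force: [1.1, 0.4, -3.2]
finger_gap: 0.0117
grip_force: 98.1
```

```bash
python3 -c "
from wp import *
show(.1231,.0725,.011,[.01,0])
print(state()['contact_force'])"
```

```text
0.01 pos [0.601  0.0512 0.2205] shift [-0.     0.     0.001] turn [-0.0007  0.0005 -0.0003]
0 pos [0.606  0.0515 0.2119] shift [ 0.02   0.001 -0.034] turn [-0.0007  0.0005 -0.0003]
axis*10mm [-0.02   -0.0013  0.0346]
[ 1.08948492  0.4368054  -3.15633689]
```

Request:
carry_out:
  series:
    - [[0.004, 0, -0.007], [0, 0, 0]]
    - [[0.008, 0, -0.014], [0, 0, 0]]
    - [[0.012, 0, -0.021], [0, 0, 0]]
    - [[0.012, 0, -0.021], [0, 0, 0]]

```text
t: 19.07
position: [0.6041, 0.0512, 0.2151]
eef_rot: [179.9, 30.1, -176.2]
contact_force: [0.0, 0.2, -2.0]
finger_gap: 0.0114
grip_force: 98.1
```

Request:
carry_out:
  series:
    - [[0.002, 0, -0.003], [0, 0, 0]]
    - [[0.004, 0, -0.007], [0, 0, 0]]
    - [[0.005, 0, -0.009], [0, 0, 0]]
    - [[0.005, 0, -0.009], [0, 0, 0]]

```text
t: 19.4
position: [0.606, 0.0514, 0.2138]
eef_rot: [179.9, 30.2, -176.2]
contact_force: [0.1, 0.8, 2.7]
finger_gap: 0.012
grip_force: 98.6
```

Request:
carry_out:
  series:
    - [[0.002, 0, -0.003], [0, 0, 0]]
    - [[0.003, 0, -0.005], [0, 0, 0]]
    - [[0.003, 0, -0.005], [0, 0, 0]]

```text
t: 19.65
position: [0.6072, 0.0514, 0.2134]
eef_rot: [179.9, 30.2, -176.2]
contact_force: [-2.8, 1.9, 8.4]
finger_gap: 0.0117
grip_force: 99.4
```

Request:
carry_out:
  series:
    - [[0, 0, 0], [0, 0, 0]]
    - [[0, 0, 0], [0, 0, 0]]
    - [[0, 0, 0], [0, 0, 0]]
    - [[0, 0, 0], [0, 0, 0]]
  hand: 0.6

```text
t: 19.98
position: [0.6058, 0.0511, 0.2114]
eef_rot: [179.9, 30.0, -176.2]
contact_force: [-0.1, -0.1, 0.0]
finger_gap: 0.0342
grip_force: 0.0
```

Request:
carry_out:
  series:
    - [[-0.03, -0.002, 0.052], [0, 0, 0]]
    - [[-0.08, -0.005, 0.138], [0, 0, 0]]
    - [[-0.14, -0.009, 0.242], [0, 0, 0]]
    - [[-0.2, -0.013, 0.346], [0, 0, 0]]
    - [[-0.24, -0.015, 0.415], [0, 0, 0]]

```text
t: 20.4
position: [0.5455, 0.0473, 0.3177]
eef_rot: [180.0, 30.2, -176.2]
contact_force: [-0.2, 0.2, 1.3]
finger_gap: 0.0342
grip_force: 0.0
```

Request:
carry_out:
  series:
    - [[0, 0.15, 0], [0, 0, 0]]
    - [[0, 0.3, 0], [0, 0, 0]]
    - [[0, 0.45, 0], [0, 0, 0]]
    - [[0, 0.6, 0], [0, 0, 0]]
    - [[0, 0.7, 0], [0, 0, 0]]

```text
t: 20.82
position: [0.5457, 0.2252, 0.3156]
eef_rot: [179.9, 30.1, -176.1]
contact_force: [-0.1, -0.4, 0.1]
finger_gap: 0.0344
grip_force: 0.0
```

Request:
carry_out:
  series:
    - [[0, 0, 0], [0, 0, 0]]
    - [[0, 0, 0], [0, 0, 0]]
    - [[0, 0, 0], [0, 0, 0]]
    - [[0, 0, 0], [0, 0, 0]]

```text
t: 21.15
position: [0.546, 0.2214, 0.3152]
eef_rot: [180.0, 30.0, -176.2]
contact_force: [-0.2, -0.7, -0.1]
finger_gap: 0.0341
grip_force: 0.0
```

```bash
python3 -c "
from wp import *
r,t=pose('basin',BAS)
for c in('scene','top'):
    S=snapshot(c)
    for n,z in(('small_pan',.011),('middle_pan',.006)):
        for k in PT[n]:
            d=landmark_of(c,k); print(c,k,[(round(x['score'],2),(np.array(x['position'])*[640,480]).round(1)) for x in d[:1]],proj(S,r.apply(np.array(PT[n][k])+[0,0,z])+t).round(1))
    o=outline_of(c,'small_pan'); m=np.zeros((480,640),np.uint8)
    for q in MOD['small_pan']: cv2.fillPoly(m,[cv2.convexHull(proj(S,r.apply(q+[0,0,.011])+t).round().astype(np.int32))],1)
    for x in o[:1]:
        a=x['region']; print('vis',a.sum(),'model',m.sum(),'overlap',(a&(m>0)).sum(),'rect',(np.array(x['rect'])*[640,480,640,480]).round(),cv2.boundingRect(m))
"
```

```text
scene small_pan [] [[322.9 228.1]]
scene small_pan_grip [(0.7, array([334.9, 189.6]))] [[332.7 192.6]]
scene middle_pan [] [[323.1 230.4]]
scene middle_pan_grip [(0.96, array([333.5, 209.6]))] [[334.7 211. ]]
vis 1067 model 2391 overlap 1050 rect [295. 180. 344. 208.] (294, 181, 52, 53)
top small_pan [(0.72, array([311.7, 264.3]))] [[309.8 266.5]]
top small_pan_grip [(0.67, array([306.1, 231.9]))] [[306.7 230.5]]
top middle_pan [(0.21, array([307.9, 223.9]))] [[309.8 265.4]]
top middle_pan_grip [(0.46, array([218.1, 192.5]))] [[306.5 223.9]]
vis 2527 model 2884 overlap 2527 rect [287. 216. 335. 309.] (285, 217, 52, 93)
```

```bash
python3 -c "
from cell import *
print(sign_off())"
```

```text
the job is handed in; nothing more can be done
None
```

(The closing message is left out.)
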